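# Set up the lid prop of a tool chest and hold the lid at 60 degrees for pinning

### The arm

A 6-joint arm with a two-finger parallel gripper is mounted at the origin on the work surface. World frame = base frame: x ahead of the robot, y to its left, z up, the work surface at z = 0. Lengths are in m, angles in rad, forces in N, time in s.
With the tool pointing down it reaches from about 0.325 to 0.9 m from the base axis. Payload 6.1 kg.
Tool frame: the origin (TCP) lies at the very end of the fingers, on their centre line; the grasp point (between the pads) lies 19 mm behind it; x points along the fingers, z is the direction in which the jaws open and shut, and the axes are right-handed (so a half turn about x gives the same grasp; the last joint's range is limited). The gripper opens to 85 mm and grips with 20 to 120 N. Pads are 22 mm wide; open, the fingers measure 114 mm over their backs; the gripper's body (76 mm by 85 mm) begins 54 mm behind the grasp point. The pads swing forward as they close: fully open they stand 13 mm farther back than shut.
Start: joints at [-1.291, 0.22, 1.526, -0, 1.395, -0.126], TCP at [0.247, -0.574, 0.211] pointing down, gripper open.
Joint ranges: [-2.98, 2.98], [-0.91, 2.08], [0.09, 2.57], [-1.24, 4.39], [0.2, 2.65], [-2.68, 2.68]. Speed limits (rad/s): [2.57, 2.57, 3.01, 3.14, 3.14, 3.14].

### API

Orientations are given as a rotation vector (axis times angle).
In Python, from plant import r gives the robot as it stands.
- The arm moves only by the shell command python3 -m crank 'ROWS' [FORCE]. ROWS is JSON, one flat list of numbers, 5 for each row, row after row: the closure, from 0 (fully open) to 1 (shut), then the shift along the tool's x, y, z in mm, then the turn about the tool's x in degrees. In form: [grip, x, y, z, roll, grip, x, y, z, roll, ...]. A call has 1 to 20 rows; each row is the pose to reach, as a shift and turn from the pose commanded when the call began, along the tool's axes at that moment; what a row does not reach only later rows make up. A row lasts 1/10 s, in which the tool goes at most 50 mm and 8.59 degrees, less where a joint would pass 70% of its speed; a pose out of reach is approached as far as the arm can. A call with a gripper value outside its range is refused whole. The fingers move at their own pace and stop on an object; FORCE is the grip in N (left out, the last holds). Time passes only in rows, so rows that repeat a pose let the fingers close. It gives the time, the measured TCP pose, the force and the opening at its end, in the units of the state.
- r.state(): the state, without advancing time (a new reading comes with each control period).
- r.grab_frame(name): name is "scene" or "top" or "wrist"; returns a dict with "frame" (480x640x3 uint8, blue, green, red), "K" (3x3 intrinsics, pixels), "R" (3x3) and "t" (3): a world point X has camera coordinates R X + t. Camera axes: x right, y down, z forward; pixel columns grow to the right and rows downward; lengths in m; the calibration is good to about 2 mm. A picture is of the moment at which its call begins. There is no depth.
- r.finish_job(): hands the job in, once; it reports no verdict.
The state is a dict: "clock": time; "q": joint angles; "qd": joint speeds; "joint_torque": joint torques, N m; "tcp_pos": TCP position; "tool_rot": TCP orientation; "force": force on the tool from outside, world axes, zero at the start; "torque": the same for the moment, N m; "gripper_width": finger opening in m.
Only numpy, scipy, OpenCV 4.12 (cv2) and the standard library are available. Lean on these libraries where they do the work, as an engineer would, in place of code of your own. Each camera call takes 0.05 s, during which the arm holds its last target.

### The job

Set up the tool chest's lid prop: take the longest of the three rods from the wooden rack and stand it, foot down, fully home in the socket on the end of the chest, and let go of it. Then raise the chest's lid to 60 degrees open and keep hold of it there, steady, so that I can pin the rod's eye to the eye on the lid: the lid falls shut by itself, so finish while still holding it, with the rod standing free of the lid. Leave the other rods in the rack and do not push the other things on the bench about.

Things in the scene. Friction and masses are not known exactly. Their poses are not given: they have to be found in the camera images.
- chest: teal sheet-steel tool chest, 220 deep (x) x 300 wide (y) x 100 high without its lid; heavy, does not move. Origin: centre of its underside, on the bench; x points from its front to its hinged back, y along its width to its left end, z up. Its shut lid reaches 118 mm above the bench, the handle on it 159 mm
- lid (a joint): opening angle of the chest's lid in rad: 0 shut, grows as the front edge rises, hinge stop at 1.25; 60 degrees is 1.047. The lid weighs about 0.65 kg, turns freely about the chest's y direction and falls shut from any angle. It is a flat tray 220 deep x 304 wide, 18 high above the hinge line
- lid_hinge (a point): middle of the hinge line, at the chest's back rim, 110 behind the chest's origin and 100 above the bench; the hinge line runs along the chest's y
- lid_handle (a point): middle of the lid's bow handle: a round steel bar 12 thick, 110 long along the chest's y, its centre 35 above the lid's top (room for fingers below it). In the lid's own frame it is 195 in front of the hinge line and 53 above it (lid shut); it moves with the lid. The bar ends in a leg at each side; lid's front edge is 27 further out
- lid_eye (a point): outer face of the eye (small round steel lug) on the lid's right-hand (-y) edge, 130 in front of the hinge line and 9 above it with the lid shut; moves with the lid. At 60 degrees it comes beside the eye of the standing long rod, 11 mm of air between rod head and lug
- socket_mouth (a point): centre of the mouth of the prop socket: a steel block 36 x 36 x 50 high bolted to the chest's right-hand (-y) end, with a vertical blind bore 13.5 across, its mouth widened by a 3 mm chamfer, 62 above the bench, 28 out from the chest's end wall
- socket_floor (a point): centre of the bottom of that bore, 45 below the mouth, 17 above the bench
- rack: wooden block, 190 (x) x 60 (y) x 50 high, fixed, with three vertical blind bores 14 across and 38 deep in a row along its x, 62 apart, one rod standing in each; the rods not wanted reach up to 177 above the bench. Origin: centre of its underside
- long_rod: the longest of three upright steel rods, 214 long, about 0.2 kg: round shank 12 across with a stepped foot, and a square head 18 x 18 over the top 28, its sides along the rod's x and y (its eye is a cross hole along y, 14 below the top); in the rack the sides are within 0.12 rad of the rack's. It turns freely in the socket, so the head may face any way. Origin: centre of its foot; z points to the head. Which of the rack's three bores it stands in varies
- middle_rod: same kind of rod, 165 long, stays in the rack; origin at its foot
- short_rod: same kind of rod, 125 long, stays in the rack; origin at its foot
- screwdriver: screwdriver, black handle, 190 long, lying between the rack and the chest, up to 30 high (mm); leave alone
- wrench: open-ended spanner, 170 long, lying flat in front of the chest (mm); leave alone
- tape_measure: tape measure, rounded grey block 75 x 36 x 62 high, left of the chest (mm); leave alone
- washer_jar: clear jar with white lid, 60 across, 75 high, behind the rack (mm); leave alone
- spray_can: spray can, 58 across, 150 high, behind the rack (mm); leave alone
- tin: round steel tin with a press-in lid, 80 across, 90 high, left of the chest (mm); leave alone
- carton: small cardboard carton, 110 x 85 x 50 high, in front of the rack (mm); leave alone
Not all that is in view belongs to the job. What is shaped like the long_rod but pink or yellow is not meant.

How it is judged:
On the way, in this order (a step that is already met when the one before it is completed fails the run):
1. the longest rod stands fully down in the chest's socket, let go, the lid still shut (horizontal distance between long_rod and socket_floor below 0.006 m and height (world z) of long_rod below 0.023 m and angle between long_rod's own z axis and vertical below 0.08 rad and contact force between the fingers and long_rod below 0.3 N and value of joint lid below 0.1 rad), for 0.3 s.
2. the lid is held by the fingers at 60 degrees (value of joint lid between 0.977 and 1.117 rad and contact force between the fingers and lid above 0.6 N and contact force between lid and long_rod below 0.4 N), for 0.4 s.
At the end, for the whole second after the job is handed in: The fingers (over 0.6 N), not the rod (under 0.4 N), hold the lid still at 60 degrees, within 4; the longest rod stands released in the socket, foot within 6 mm of its floor and axis, upright within 0.08 rad; the other rods and the bystanders are within 30 mm of their starts (all of step 2 and velocity of joint lid between -0.06 and 0.06 rad/s and horizontal distance between long_rod and socket_floor below 0.006 m and height (world z) of long_rod below 0.023 m and angle between long_rod's own z axis and vertical below 0.08 rad and contact force between the fingers and long_rod below 0.3 N and distance of each of screwdriver, wrench, tape_measure, washer_jar, spray_can, tin, carton, middle_rod, short_rod from where it was at the start of the episode below 0.03 m); the arm keeps its last pose, push and grip.
It fails at once if a bystander or another rod is displaced by more than 30 mm (not (distance of each of screwdriver, wrench, tape_measure, washer_jar, spray_can, tin, carton, middle_rod, short_rod from where it was at the start of the episode below 0.03 m)).
It also fails if it takes over 58 s, if anything falls off the work surface, if the arm or the gripper's body presses on something with over 40 N, if the wrist force passes 120 N, or if a joint passes its speed limit or range.

## Working session

There is one attempt and no reset: what is moved stays moved. The work goes in short steps, Python scripts to look and compute and a shell command to move; the robot and the scene stay as the last step left them, time stands still between calls to the robot, and variables do not carry over. Pictures are saved under pics/ and viewed, and the job is handed in when it is done.

```bash
ls; mkdir -p pics
python3 - <<'E'
from plant import r
import cv2,json
print(r.state())
for n in ["scene","top","wrist"]:
    f=r.grab_frame(n); cv2.imwrite(f"pics/{n}0.png",f["frame"]); print(n,f["K"],f["R"],f["t"])
    import pickle; pickle.dump(f,open(f"pics/{n}0.pkl","wb"))
E
```

```text
pics
{'clock': 0.0, 'q': array([-1.29109247e+00,  2.21214391e-01,  1.52763793e+00,  2.17568125e-05,
        1.39469703e+00, -1.26096957e-01]), 'qd': array([-0.0006301 ,  0.00047369, -0.00077097, -0.00048216, -0.00036753,
        0.00036447]), 'joint_torque': array([ 9.83399914e-04, -4.96895170e+01, -3.89391303e+01, -1.99481110e-04,
        1.11911382e-02, -2.48864882e-05]), 'tcp_pos': array([ 0.24654475, -0.57360509,  0.20949236]), 'tool_rot': array([ 0.90655816,  1.37578577, -0.90443542]), 'force': array([ 0.94608254,  0.15472287, -1.09103526]), 'torque': array([-0.02405591, -0.00185885,  0.02814379]), 'gripper_width': 0.08549799102171031}
scene [[518.84351722   0.         324.85229389]
 [  0.         518.84351722 244.44051427]
 [  0.           0.           1.        ]] [[ 0.8655875   0.50071625  0.0064439 ]
 [ 0.41961709 -0.71824881 -0.55501365]
 [-0.27327603  0.48311684 -0.83181628]] [-0.46142623 -0.12777212  1.47540118]
top [[497.77387887   0.         323.10578145]
 [  0.         497.77387887 242.43079191]
 [  0.           0.           1.        ]] [[ 0.01006884 -0.99994857 -0.00121229]
 [-0.9887515  -0.00977515 -0.14924784]
 [ 0.14922832  0.00270141 -0.98879908]] [0.04443426 0.53058454 1.52852437]
wrist [[356.63142977   0.         318.01021633]
 [  0.         356.63142977 236.19858607]
 [  0.           0.           1.        ]] [[ 0.39454977 -0.91887269 -0.00185794]
 [-0.87514457 -0.37638839  0.30406211]
 [-0.28009368 -0.11834167 -0.9526504 ]] [-0.62292323 -0.03856904  0.37966577]
```

View pics/scene0.png

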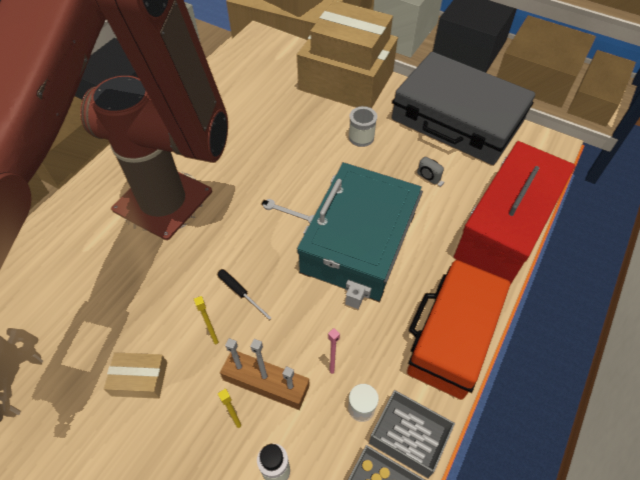

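View pics/top0.png

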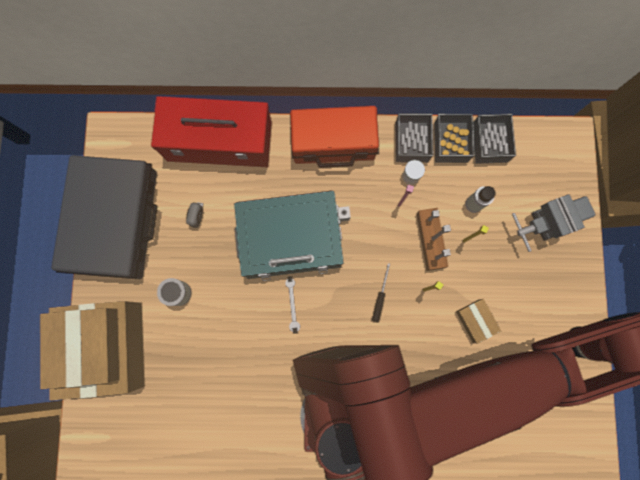

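View pics/wrist0.png

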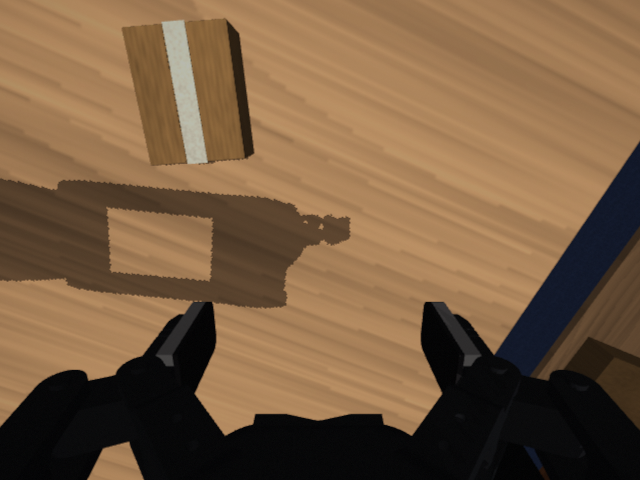

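The top view shows the chest at about (290,235), its socket at (344,213) and the rack at (432,240). The scene view shows three grey rod heads at about (232,345), (257,347) and (288,374); the pink and yellow rods are decoys. I'll enlarge these areas.

Run:
```python
import cv2
def c(n,x0,y0,w,h,o,s):
    im=cv2.imread(f"pics/{n}.png")[y0:y0+h,x0:x0+w]
    im=cv2.resize(im,None,fx=s,fy=s,interpolation=cv2.INTER_CUBIC)
    for i in range(0,w,10): cv2.putText(im,str(x0+i),(i*s,8),0,.3,(255,255,255),1); cv2.line(im,(i*s,10),(i*s,15),(255,255,255),1)
    for i in range(0,h,10): cv2.putText(im,str(y0+i),(0,i*s+4),0,.3,(255,255,255),1)
    cv2.imwrite(f"pics/{o}.png",im)
c("scene0",210,325,110,90,"c1",7)
c("scene0",290,150,140,160,"c2",4)
c("top0",405,195,60,80,"c3",7)
c("top0",225,185,140,100,"c4",5)
```

```text
(no output)
```

View pics/c1.png

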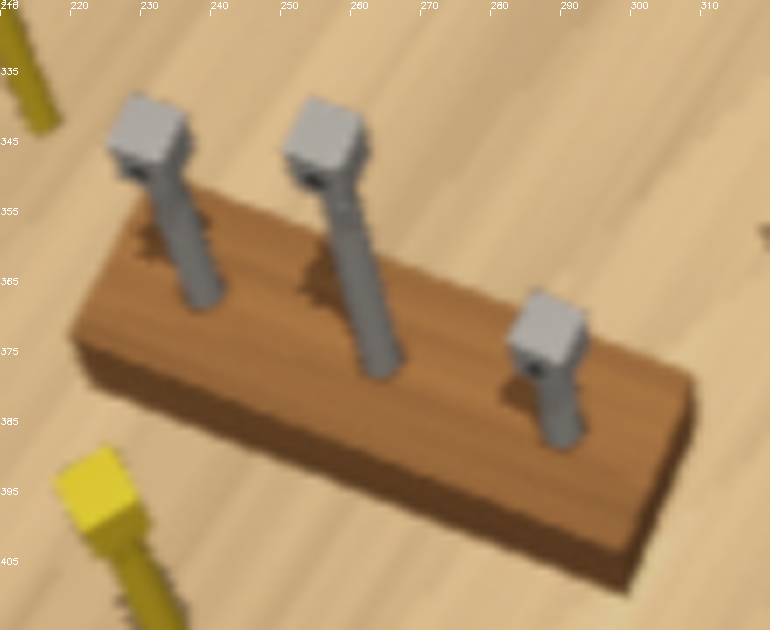

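View pics/c2.png

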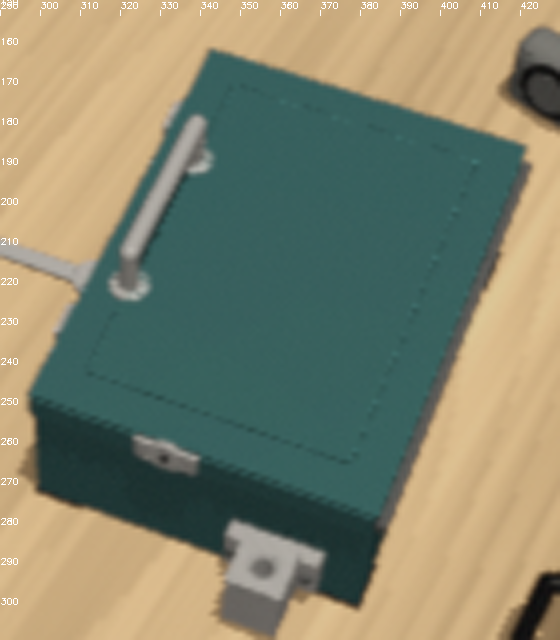

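View pics/c3.png

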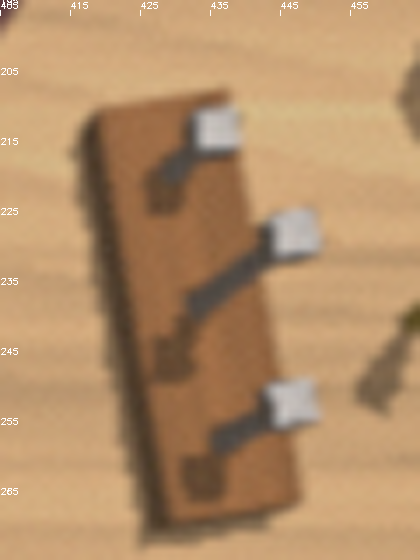

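View pics/c4.png

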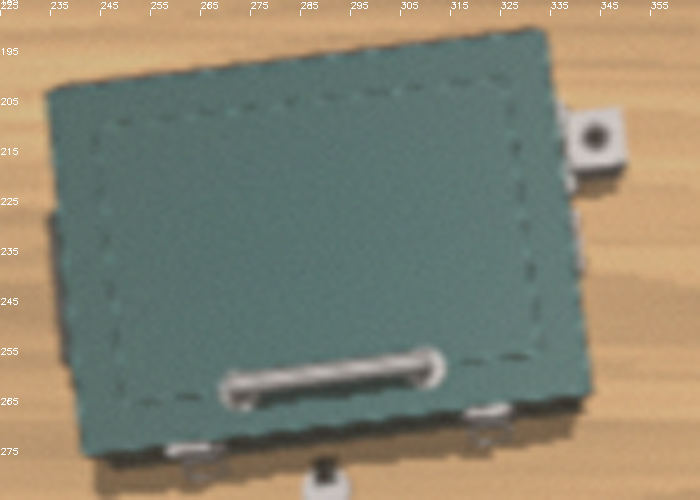

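```bash
cat > h.py <<'E'
import cv2,pickle,numpy as np
from scipy.optimize import least_squares
def L(n): return pickle.load(open(f"pics/{n}.pkl","rb"))
def proj(f,X):
    c=f["R"]@np.asarray(X)+f["t"]; p=f["K"]@c; return p[:2]/p[2]
def tri(obs):
    X0=np.array([.6,-.2,.1])
    s=least_squares(lambda X:np.concatenate([proj(f,X)-np.array(p) for f,p in obs]),X0)
    return s.x,s.fun
E
python3 - <<'E'
from h import *
np.set_printoptions(precision=4,suppress=True)
S,T=L("scene0"),L("top0")
pts=dict(midhead=((256.1,343.3),(446.7,227.6)),midbase=((264.1,377.7),(432.1,239.2)),lefthead=((231,343.3),(446.1,252)),righthead=((287.9,371.3),(435.4,213.1)),
mouth=((355.6,291.9),(343.8,212)),FL=((342.6,162.1),(241.4,275.6)),FR=((297.6,249.6),(343,263.2)),BL=((421.1,186.4),(234.2,202.6)),BR=((385.4,280.1),(333.6,190.2)),
hl=((338.9,179.6),(272.6,261.4)),hr=((321.6,213.4),(310.6,256.6)))
P={}
for k,(a,b) in pts.items():
    x,e=tri([(S,a),(T,b)]); P[k]=x; print(k,x,abs(e).max().round(2))
for a,b in (("FL","FR"),("BL","BR")): d=P[a]-P[b]; print(a,b,np.arctan2(-d[0],d[1]),np.linalg.norm(d))
for a,b in (("FL","BL"),("FR","BR")): d=P[b]-P[a]; print(a,b,np.arctan2(d[1],d[0]),np.linalg.norm(d))
d=P["righthead"]-P["lefthead"];print(np.arctan2(d[1],d[0]),np.linalg.norm(d[:2]))
E
```

```text
midhead [ 0.5485 -0.2945  0.223 ] 0.27
midbase [ 0.5464 -0.2956  0.0286] 0.25
lefthead [ 0.4869 -0.3042  0.1695] 0.24
righthead [ 0.6091 -0.285   0.1309] 0.22
mouth [ 0.626  -0.0141  0.0548] 0.19
FL [0.4179 0.2924 0.1104] 0.29
FR [ 0.4596 -0.0092  0.1061] 0.63
BL [0.6388 0.321  0.1121] 0.07
BR [0.6825 0.0199 0.1102] 0.39
hl [0.4573 0.1966 0.1566] 0.69
hr [0.4721 0.0861 0.1511] 0.31
FL FR 0.13715458717361945 0.30451076540540073
BL BR 0.14398655455583065 0.3042115354502251
FL BL 0.12862159093332567 0.22272670998496552
FR BR 0.12995378374312302 0.2248338684981669
0.15620190538966186 0.12368778007314356
```

```bash
cat >> h.py <<'E'
from scipy.spatial.transform import Rotation as Ro
def tool(s): return Ro.from_rotvec(s["tool_rot"]).as_matrix()
def go(s,X,yaw=None):
    "shift mm in tool axes to world X; jaw(z axis) yaw wanted -> roll deg"
    R=tool(s); d=R.T@(np.asarray(X)-s["tcp_pos"])*1000
    y=np.arctan2(R[1,2],R[0,2]); o=[d.round(1),"jawyaw",round(np.degrees(y),2)]
    if yaw is not None:
        # roll about tool x (down): z axis turns; world yaw change sign = sign of R[2,0]
        dy=(np.degrees(yaw-y)+90)%180-90; o+=["roll",round(dy*np.sign(R[2,0]),2)]
    return o
E
python3 - <<'E'
from h import *; from plant import r
s=r.state(); print(tool(s).round(4)); f=L("wrist0")
C=-f["R"].T@f["t"]; print("cam rel tcp in tool",(tool(s).T@(C-s["tcp_pos"])).round(4)); print((tool(s).T@f["R"].T).round(3))
print(go(s,[.5,-.3,.38],.156),go(s,[.5,-.3,.38],.156+np.pi/2))
E
```

```text
[[-4.000e-04  9.188e-01  3.948e-01]
 [ 1.500e-03  3.948e-01 -9.188e-01]
 [-1.000e+00  2.000e-04 -1.500e-03]]
cam rel tcp in tool [-0.1625  0.0785 -0.0011]
[[ 0.    -0.304  0.953]
 [-0.    -0.953 -0.304]
 [ 1.    -0.    -0.   ]]
[array([-170. ,  340.9, -151.7]), 'jawyaw', np.float64(-66.75), 'roll', np.float64(-75.69)] [array([-170. ,  340.9, -151.7]), 'jawyaw', np.float64(-66.75), 'roll', np.float64(14.31)]
```

```bash
python3 -m crank '[0,-50,0,0,0, 0,-100,30,-10,3, 0,-150,70,-30,6, 0,-170,115,-50,9, 0,-170,160,-70,12, 0,-170,205,-90,14.3, 0,-170,250,-110,14.3, 0,-170,295,-130,14.3, 0,-170,340,-151,14.3, 0,-170,340,-151,14.3, 0,-170,340,-151,14.3]' 30
cat > snap.py <<'E'
import sys,pickle,cv2; from plant import r
for n in sys.argv[2:]:
    f=r.grab_frame(n); f["s"]=r.state(); pickle.dump(f,open(f"pics/{n}{sys.argv[1]}.pkl","wb")); cv2.imwrite(f"pics/{n}{sys.argv[1]}.png",f["frame"])
print(r.state()["clock"],r.state()["tcp_pos"],r.state()["force"])
E
python3 snap.py 1 wrist
```

```text
clock: 1.25
tcp_pos: [0.5012, -0.2985, 0.3802]
tool_rot: [1.091, 1.282, -1.089]
force: [-1.1, 0.5, 0.5]
gripper_width: 0.0852
1.3 [ 0.50012667 -0.30006122  0.38017326] [-0.43793912 -0.37102339  1.01108612]
```

View pics/wrist1.png

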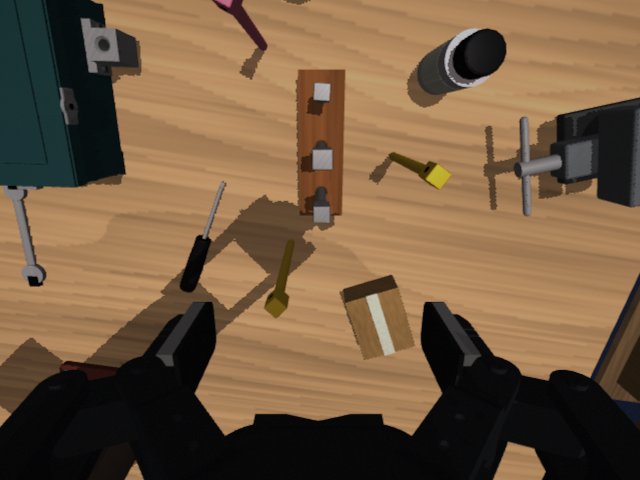

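The wrist view shows the rack heads at (322,91), (322,158) and (321,213), with the socket mouth at (103,44). I'll move over the middle rod for a second, closer view.

```bash
python3 -m crank '[0,20,25,0,0, 0,50,47,0,0, 0,80,47,0,0, 0,80,47,0,0, 0,80,47,0,0, 0,80,47,0,0]'; python3 snap.py 2 wrist
python3 - <<'E'
import cv2
a=cv2.imread("pics/wrist1.png")[130:190,290:350]; b=cv2.imread("pics/wrist2.png")
cv2.imwrite("pics/c5.png",cv2.resize(a,None,fx=10,fy=10,interpolation=cv2.INTER_CUBIC))
cv2.imwrite("pics/c6.png",cv2.resize(b[80:280,200:440],None,fx=3,fy=3,interpolation=cv2.INTER_CUBIC))
E
```

```text
clock: 1.9
tcp_pos: [0.546, -0.2954, 0.3031]
tool_rot: [1.094, 1.275, -1.094]
force: [-0.6, 0.3, 0.3]
gripper_width: 0.0853
1.95 [ 0.54619156 -0.29529427  0.30338073] [0.3653152  0.27219646 0.23637447]
```

View pics/c5.png

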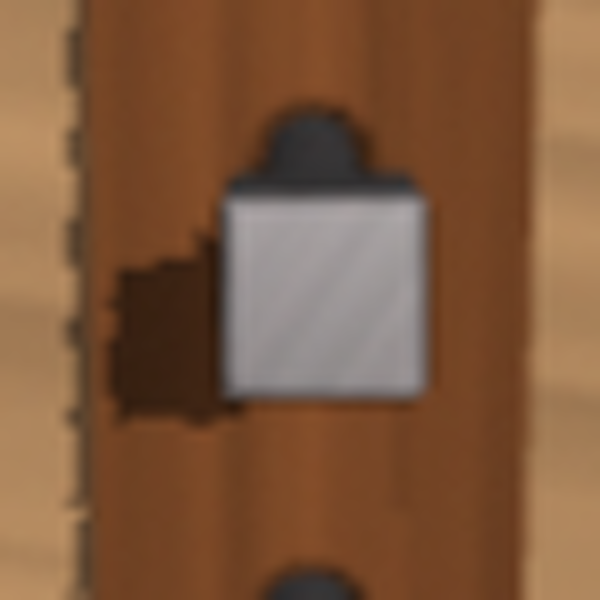

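View pics/c6.png

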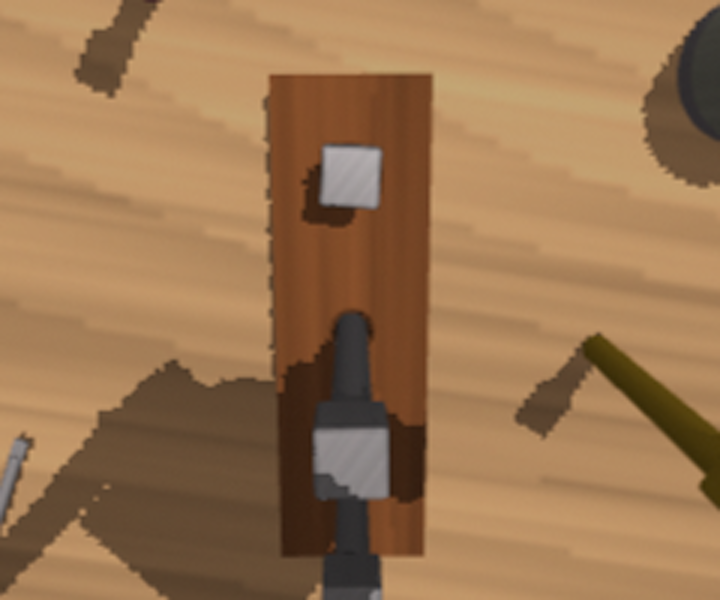

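View pics/wrist2.png

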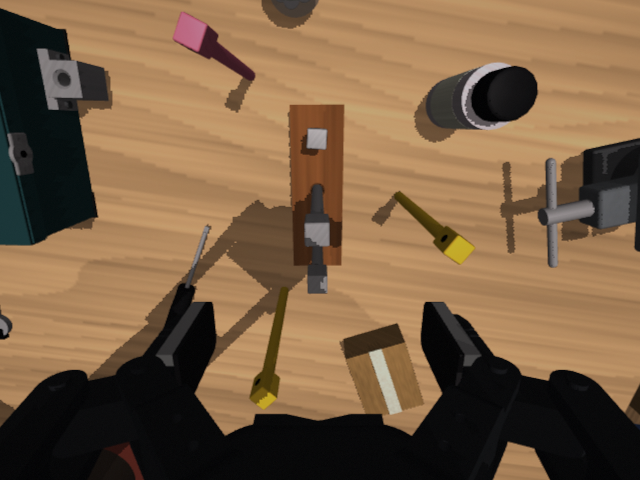

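Run:
```python
from h import *
from plant import r
np.set_printoptions(precision=4,suppress=True)
S,T,A,B=L("scene0"),L("top0"),L("wrist1"),L("wrist2")
p=[(A,(322.05,159.25)),(B,(316.7,233.9))]
print(tri(p)); X,e=tri(p+[(S,(256.1,343.3)),(T,(446.7,227.6))]); print(X,e)
m=[(A,(103,43.5)),(B,(64,78))]; print(tri(m)); print(tri(m+[(S,(355.6,291.9)),(T,(343.8,212))]))
s=r.state(); print(go(s,[X[0],X[1],.226-.033]))
```

```text
(array([ 0.5482, -0.293 ,  0.223 ]), array([-0.0114, -0.0007,  0.0092,  0.0005]))
[ 0.5481 -0.2932  0.2221] [ 0.1495  0.1224  0.2238 -0.1063  0.0024 -0.4529 -0.7965 -0.0729]
(array([ 0.6267, -0.0095,  0.0543]), array([ 0.2677,  0.3219, -0.2325, -0.2768]))
(array([ 0.6264, -0.0134,  0.0602]), array([ 0.7869,  0.1305, -0.1658, -0.0528,  0.2132, -1.1759, -0.287 ,
       -0.6655]))
[array([110.4,   1.9,  -2.1]), 'jawyaw', np.float64(-81.12)]
```

```bash
python3 -m crank '[0,40,2,-2,0, 0,80,2,-2,0, 0,110,2,-2,0, 0,110,2,-2,0, 0.4,110,2,-2,0, 0.8,110,2,-2,0, 1,110,2,-2,0, 1,110,2,-2,0, 1,110,2,-2,0, 1,110,2,-2,0, 1,110,2,-2,0]' 60; python3 snap.py 3 wrist
```

```text
clock: 3.05
tcp_pos: [0.5484, -0.2922, 0.1922]
tool_rot: [1.093, 1.276, -1.093]
force: [0.3, 0.4, 5.9]
gripper_width: 0.0165
3.1 [ 0.54836303 -0.29224507  0.19225056] [0.08317622 0.68659553 5.5306433 ]
```

View pics/wrist3.png

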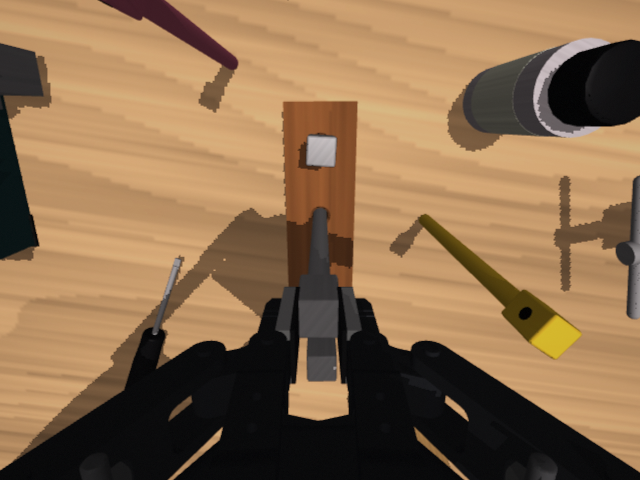

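Run:
```python
from h import *
from plant import r
S,T=L("scene0"),L("top0")
print(tri([(S,(334,335)),(T,(409.5,188))])[0],tri([(S,(332,372)),(T,(400,208))])[0])
s=r.state(); print(go(s,[.57,-.1,.29])[0],go(s,[.60,-.1,.29])[0])
```

```text
[ 0.66587982 -0.19635718  0.20359472] [ 0.66160638 -0.19688186 -0.01251632]
[ -98.    51.5 -186.3] [ -98.    81.1 -181.7]
```

```bash
python3 -m crank '[1,-15,0,0,0, 1,-30,0,0,0, 1,-50,0,0,0, 1,-75,0,0,0, 1,-98,0,0,0, 1,-98,10,-40,0, 1,-98,20,-80,0, 1,-98,40,-120,0, 1,-98,50,-160,0, 1,-98,51,-186,0, 1,-98,51,-186,0, 1,-98,51,-186,0]'; python3 snap.py 4 wrist top scene
```

```text
clock: 4.3
tcp_pos: [0.5691, -0.0996, 0.2895]
tool_rot: [1.092, 1.279, -1.092]
force: [-0.6, 0.5, -2.3]
gripper_width: 0.0162
4.45 [ 0.56901065 -0.10111177  0.28889092] [-0.70754069 -0.29024166 -2.16984767]
```

View pics/wrist4.png

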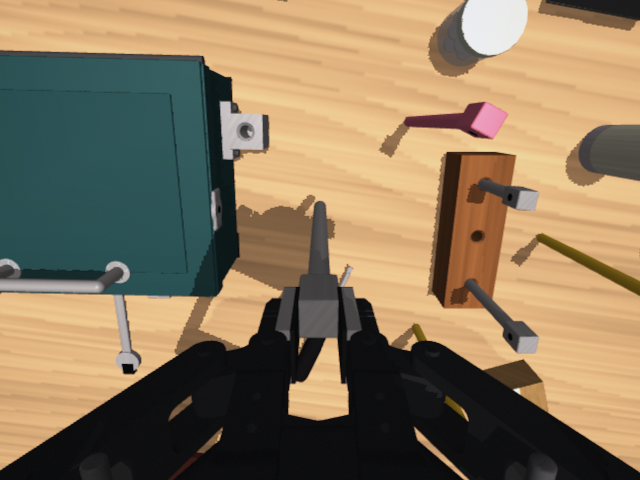

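View pics/scene4.png

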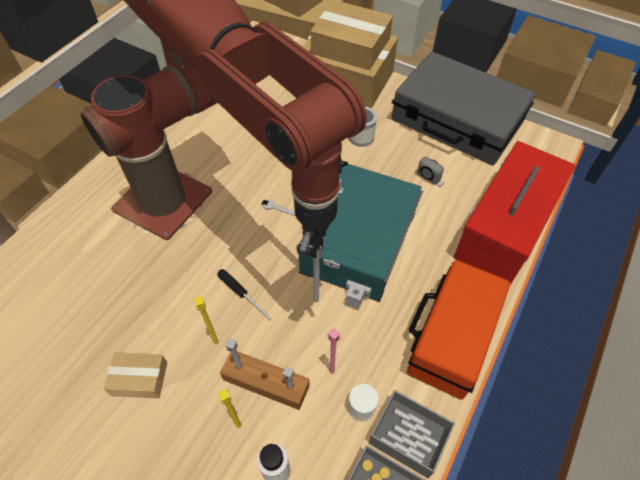

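```bash
python3 -m crank '[1,0,20,-20,0, 1,0,40,-35,0, 1,0,40,-35,0, 1,0,40,-35,0, 1,0,40,-35,0]'; python3 snap.py 5 wrist
python3 - <<'E'
import cv2
a=cv2.imread("pics/wrist4.png")[90:220,210:350]; b=cv2.imread("pics/wrist5.png")
cv2.imwrite("pics/c7.png",cv2.resize(a,None,fx=5,fy=5,interpolation=cv2.INTER_CUBIC))
cv2.imwrite("pics/c8.png",cv2.resize(b[110:230,230:370],None,fx=5,fy=5,interpolation=cv2.INTER_CUBIC))
E
```

```text
clock: 4.95
tcp_pos: [0.6027, -0.0604, 0.2884]
tool_rot: [1.094, 1.279, -1.095]
force: [-0.1, -0.2, -2.2]
gripper_width: 0.0161
5.0 [ 0.60267855 -0.06036755  0.28852921] [ 0.66706404 -0.66220149 -2.56485795]
```

View pics/c7.png

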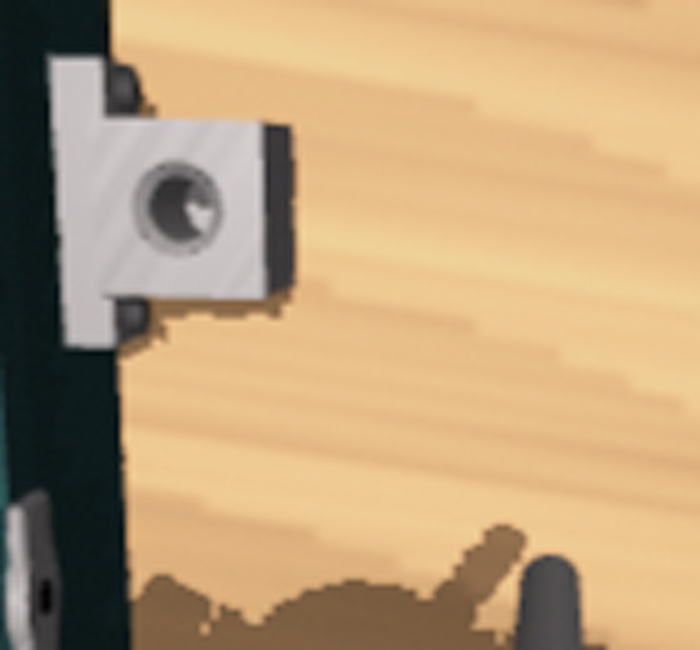

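View pics/c8.png

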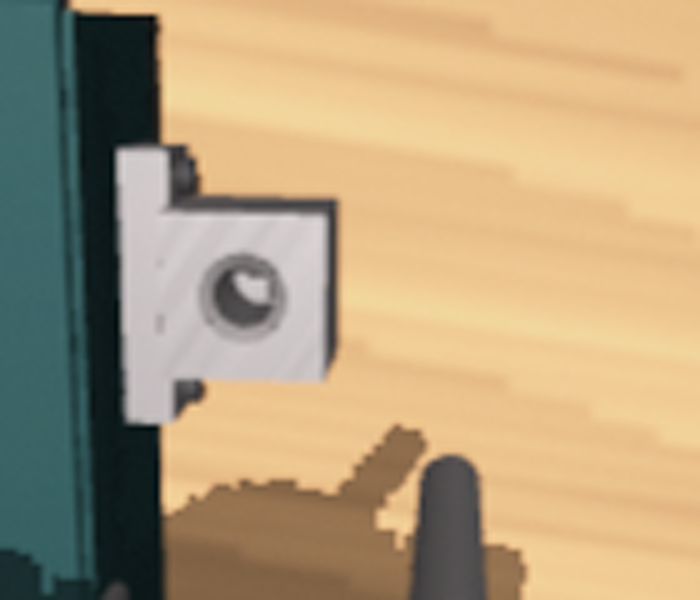

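View pics/wrist5.png

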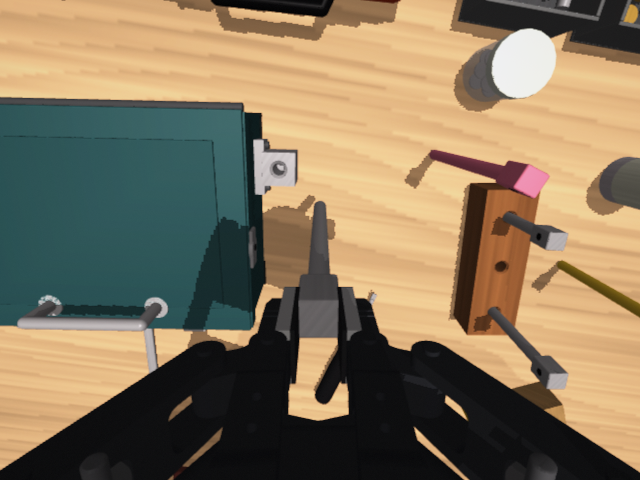

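Run:
```python
from h import *
from plant import r
np.set_printoptions(precision=4,suppress=True)
S,T,A,B,C,D=[L(n) for n in ("scene0","top0","wrist1","wrist2","wrist4","wrist5")]
m=[(C,(245.2,131.2)),(D,(278.2,169.0))]; print(tri(m)); M,e=tri(m+[(B,(64,78)),(A,(103,43.5)),(S,(355.6,291.9)),(T,(343.8,212))]);print(M,e)
s=r.state(); R=tool(s); t=s["tcp_pos"]
for d in (.0,.05,.1,.15,.181): print(d,proj(D,t+np.array([0,0,-d])))
for n in "x+","x-":
  pass
def atz(f,p,z):
    c=-f["R"].T@f["t"]; v=f["R"].T@np.linalg.inv(f["K"])@np.array([*p,1]); return c+v*(z-c[2])/v[2]
for z in (.055,.060,.062): print(z,atz(C,(245.2,131.2),z),atz(D,(278.2,169.0),z),atz(B,(64,78),z),atz(A,(103,43.5),z),atz(S,(355.6,291.9),z),atz(T,(343.8,212),z))
print(go(s,[*M[:2],t[2]]))
```

```text
(array([ 0.6255, -0.0121,  0.0615]), array([-0.0109,  0.0093,  0.0112, -0.0096]))
[ 0.6258 -0.0121  0.0586] [ 0.5371 -0.4365  0.3189 -0.7041 -0.4405  0.4772  0.4093  0.7018  0.2364
 -1.3917 -0.7318 -0.3937]
0.0 [320.3566 286.273 ]
0.05 [319.8593 251.6913]
0.1 [319.535  229.1352]
0.15 [319.3068 213.261 ]
0.181 [319.1963 205.5821]
0.055 [ 0.6251 -0.0109  0.055 ] [ 0.6245 -0.0115  0.055 ] [ 0.6264 -0.0101  0.055 ] [ 0.6269 -0.0095  0.055 ] [ 0.6264 -0.0139  0.055 ] [ 0.6254 -0.0145  0.055 ]
0.06 [ 0.6254 -0.0118  0.06  ] [ 0.6252 -0.0119  0.06  ] [ 0.6264 -0.0135  0.06  ] [ 0.6264 -0.0124  0.06  ] [ 0.6274 -0.0164  0.06  ] [ 0.6243 -0.0143  0.06  ]
0.062 [ 0.6255 -0.0122  0.062 ] [ 0.6255 -0.0121  0.062 ] [ 0.6264 -0.0148  0.062 ] [ 0.6262 -0.0135  0.062 ] [ 0.6278 -0.0174  0.062 ] [ 0.6239 -0.0142  0.062 ]
[array([ -0. ,  30.3, -44.2]), 'jawyaw', np.float64(-81.13)]
```

```bash
python3 -m crank '[1,0,15,-22,0, 1,0,30,-44,0, 1,15,30,-44,0, 1,35,30,-44,0, 1,35,30,-44,0, 1,35,30,-44,0, 1,35,30,-44,0]'; python3 snap.py 6 wrist scene
python3 - <<'E'
import cv2
b=cv2.imread("pics/wrist6.png");a=cv2.imread("pics/scene6.png")
cv2.imwrite("pics/c9.png",cv2.resize(b[160:280,260:380],None,fx=6,fy=6,interpolation=cv2.INTER_CUBIC))
cv2.imwrite("pics/c10.png",cv2.resize(a[230:320,310:410],None,fx=6,fy=6,interpolation=cv2.INTER_CUBIC))
E
```

```text
clock: 5.7
tcp_pos: [0.6262, -0.0118, 0.2548]
tool_rot: [1.094, 1.277, -1.093]
force: [-0.6, 0.0, -2.0]
gripper_width: 0.0161
5.8 [ 0.62643092 -0.01160969  0.25508472] [ 0.149311    0.56663595 -1.81292819]
```

View pics/c9.png

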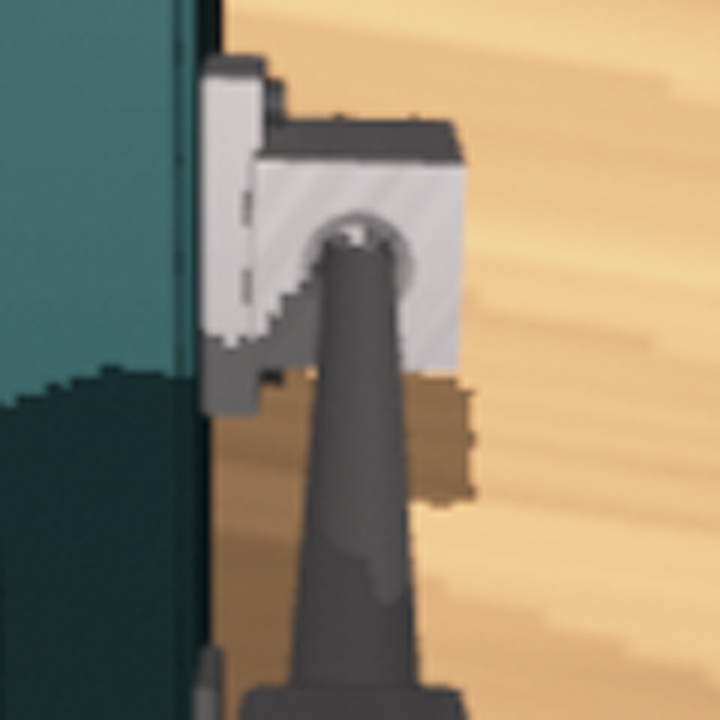

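View pics/c10.png

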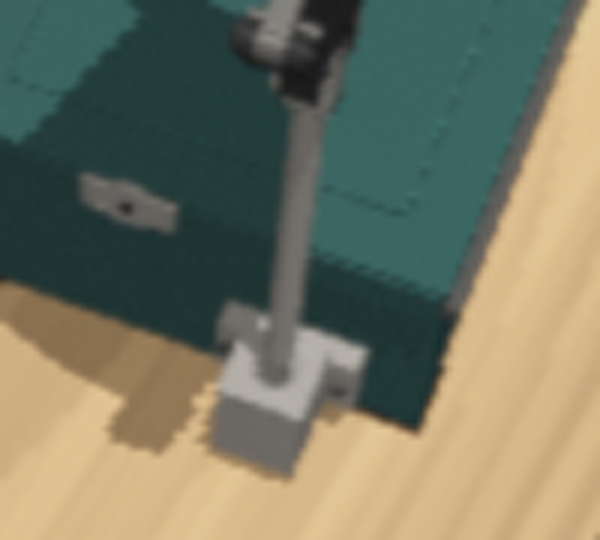

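Run:
```python
from h import *
W,S=L("wrist6"),L("scene6"); t=W["s"]["tcp_pos"]; print(t)
for d in (.17,.18,.19,.195):
  ring=[np.array([6*np.cos(a),6*np.sin(a),0])/1000 for a in np.linspace(0,6.28,60)]
  for f in (W,S):
    q=np.array([proj(f,t+o-[0,0,d]) for o in ring]); print(d,q.mean(0).round(1),"rows",q[:,1].min().round(1),q[:,1].max().round(1))
m=[.6255,-.0121,.0615]; print(proj(W,m),proj(S,m))
```

```text
[ 0.62637759 -0.0117421   0.25503781]
0.17 [319.1 208.3] rows 202.2 214.5
0.17 [356.8 285.2] rows 282.9 287.4
0.18 [319.1 205.9] rows 200.0 212.0
0.18 [356.5 287.2] rows 285.0 289.4
0.19 [319.1 203.7] rows 198.0 209.7
0.19 [356.3 289.2] rows 287.0 291.4
0.195 [319.1 202.7] rows 197.0 208.5
0.195 [356.2 290.2] rows 288.0 292.4
[319.26634148 203.98358074] [355.77016524 289.88203336]
```

```bash
python3 -m crank '[1,4,-0.5,0,0, 1,8,-0.5,0,0, 1,12,-0.5,0,0, 1,15,-0.5,0,0, 1,18,-0.5,0,0, 1,21,-0.5,0,0, 1,24,-0.5,0,0, 1,24,-0.5,0,0]'
```

```text
clock: 6.6
tcp_pos: [0.6251, -0.0111, 0.2289]
tool_rot: [1.093, 1.28, -1.094]
force: [0.0, -0.0, -1.5]
gripper_width: 0.0162
```

```bash
python3 -m crank '[1,5,0,0,0, 1,10,0,0,0, 1,15,0,0,0, 1,20,0,0,0, 1,24,0,0,0, 1,27,0,0,0, 1,27,0,0,0]'; python3 snap.py 7 scene wrist;  python3 - <<'E'
import cv2
a=cv2.imread("pics/scene7.png")
cv2.imwrite("pics/c11.png",cv2.resize(a[230:320,310:410],None,fx=6,fy=6,interpolation=cv2.INTER_CUBIC))
E
```

```text
clock: 7.3
tcp_pos: [0.6251, -0.0112, 0.2019]
tool_rot: [1.093, 1.28, -1.094]
force: [-0.2, -0.2, -2.5]
gripper_width: 0.016
7.4 [ 0.62543536 -0.01117072  0.20265418] [ 0.3831262   0.21086932 -1.82302531]
```

View pics/c11.png

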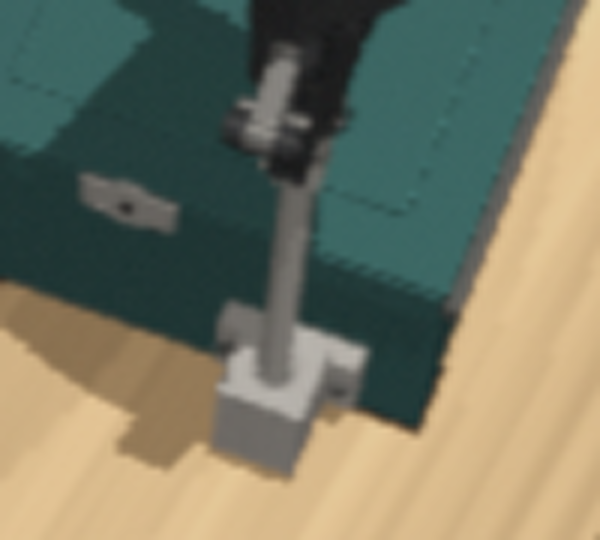

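The rod is in the bore at about (356,293) in the scene image, with no side load. I'll go down to the floor.

```bash
python3 -m crank '[1,2,0,0,0, 1,4,0,0,0, 1,5,0,0,0, 1,6,0,0,0, 1,6,0,0,0]'; python3 -m crank '[1,1,0,0,0, 1,2,0,0,0, 1,2,0,0,0]'
```

```text
clock: 7.9
tcp_pos: [0.6258, -0.0112, 0.1973]
tool_rot: [1.094, 1.278, -1.093]
force: [-0.9, -0.6, 2.0]
gripper_width: 0.0165
clock: 8.2
tcp_pos: [0.6268, -0.0113, 0.1972]
tool_rot: [1.095, 1.276, -1.091]
force: [0.1, 0.7, 9.7]
gripper_width: 0.0162
```

```bash
python3 -m crank '[1,-2,0,0,0, 0.7,-2,0,0,0, 0.3,-2,0,0,0, 0,-2,0,0,0, 0,-2,0,0,0, 0,-2,0,0,0, 0,-2,0,0,0]';  python3 -m crank '[0,-10,0,0,0, 0,-40,0,0,0, 0,-80,0,0,0, 0,-100,0,0,0, 0,-100,0,0,0, 0,-100,0,0,0, 0,-100,0,0,0]'; python3 snap.py 8 scene wrist top;  python3 - <<'E'
import cv2
a=cv2.imread("pics/scene8.png")
cv2.imwrite("pics/c12.png",cv2.resize(a[220:320,300:420],None,fx=6,fy=6,interpolation=cv2.INTER_CUBIC))
E
```

```text
clock: 8.9
tcp_pos: [0.6254, -0.0112, 0.1965]
tool_rot: [1.093, 1.279, -1.093]
force: [-0.1, -1.0, 0.2]
gripper_width: 0.0858
clock: 9.6
tcp_pos: [0.6246, -0.0111, 0.295]
tool_rot: [1.093, 1.281, -1.095]
force: [0.4, 1.1, -0.7]
gripper_width: 0.0858
9.75 [ 0.62466598 -0.01107334  0.29489872] [ 0.83504497 -0.52702074 -0.28245401]
```

View pics/c12.png

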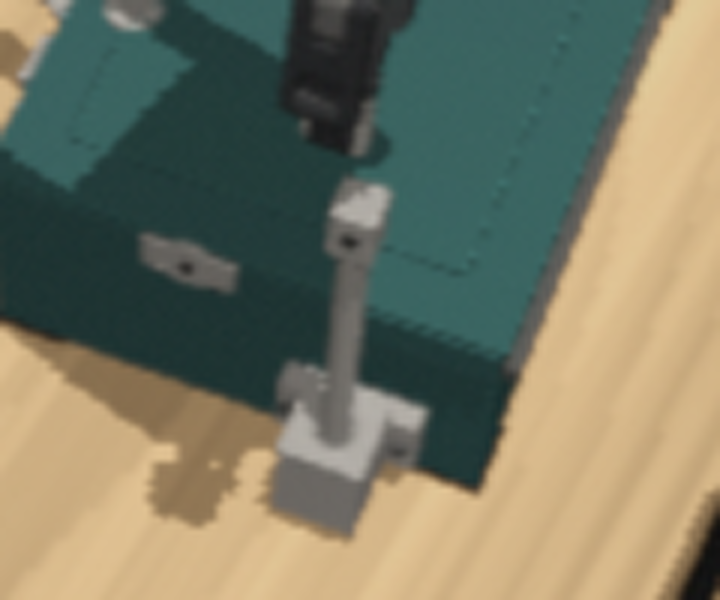

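View pics/wrist8.png

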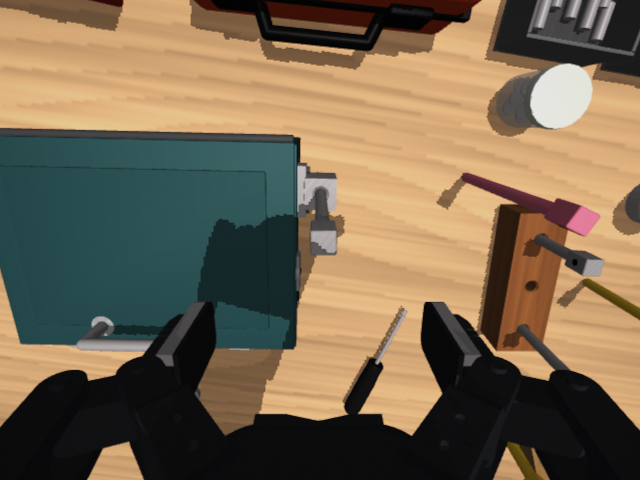

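Run:
```python
from h import *
from plant import r
s=r.state(); print(s["q"].round(3),go(s,[.465,.144,.295],.135))
S,W=L("scene8"),L("wrist8"); print(tri([(S,(359.9,252.8)),(W,(323.5,236.5))]))
```

```text
[-0.144  0.182  1.414 -0.     1.548  1.271] [array([   0.4, -133.6, -178. ]), 'jawyaw', np.float64(-81.05), 'roll', np.float64(-88.79)]
(array([ 0.62831482, -0.01286619,  0.22553515]), array([ 1.15670082,  0.96462268, -0.12196828,  0.46605324]))
```

```bash
python3 -m crank '[0,0,-10,-15,-8, 0,0,-22,-30,-16, 0,0,-34,-45,-24, 0,0,-46,-60,-32, 0,0,-58,-76,-40, 0,0,-70,-92,-48, 0,0,-82,-108,-56, 0,0,-94,-124,-64, 0,0,-106,-140,-72, 0,0,-118,-160,-80, 0,0,-133.6,-178,-88.8, 0,0,-133.6,-178,-88.8, 0,0,-133.6,-178,-88.8, 0,0,-133.6,-178,-88.8, 0,0,-133.6,-178,-88.8]'; python3 snap.py 9 wrist scene
```

```text
clock: 11.25
tcp_pos: [0.4661, 0.1433, 0.2963]
tool_rot: [-0.105, 1.569, 0.104]
force: [0.0, -0.2, -0.1]
gripper_width: 0.0852
11.35 [0.46607302 0.14339868 0.29636866] [-0.28345611 -0.08177307 -0.1034261 ]
```

View pics/wrist9.png

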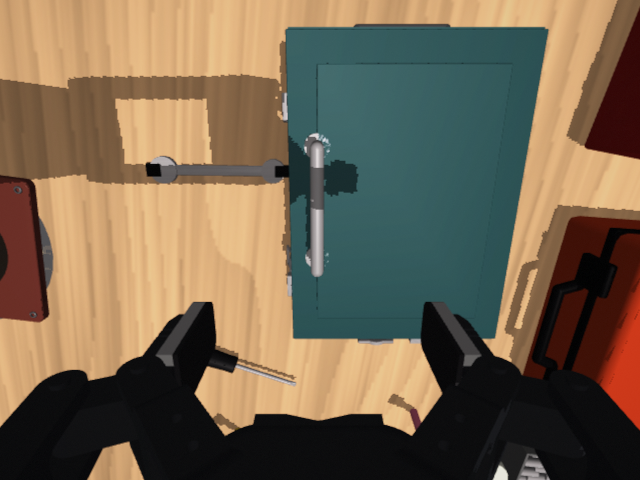

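The handle bar appears at column 317, rows 143–276, square to the jaws and centred between them. I'll go down partway and measure its height.

```bash
python3 -m crank '[0,40,0,0,0, 0,80,0,0,0, 0,100,0,0,0, 0,100,0,0,0, 0,100,0,0,0]'; python3 snap.py 10 wrist
```

```text
clock: 11.85
tcp_pos: [0.4661, 0.1437, 0.1971]
tool_rot: [-0.106, 1.568, 0.106]
force: [-0.4, 1.1, -0.1]
gripper_width: 0.0855
11.9 [0.46680347 0.14383517 0.19815532] [-0.39965296 -0.02926453  0.65744424]
```

View pics/wrist10.png

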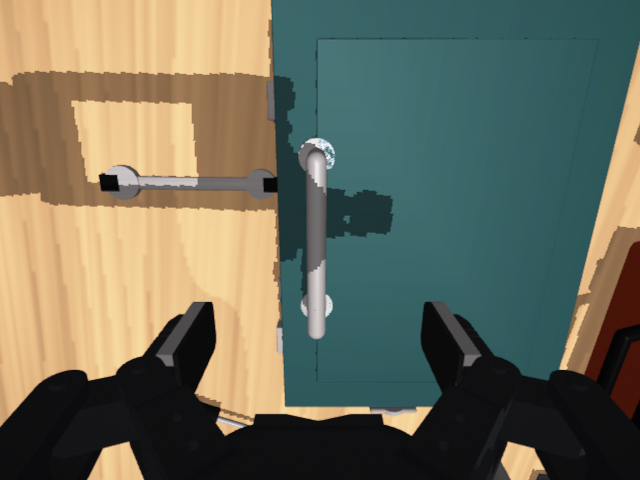

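Run:
```python
from h import *
from plant import r
A,B=L("wrist9"),L("wrist10")
a=tri([(A,(317,142)),(B,(316.5,150))]);b=tri([(A,(317.3,276)),(B,(316.6,338.5))]);print(a,b)
m=(a[0]+b[0])/2; print(m); s=r.state(); print(go(s,[m[0],m[1],.139]))
```

```text
(array([0.45724578, 0.20347632, 0.10075272]), array([-0.08368337, -0.00189567,  0.0609086 ,  0.00145187])) (array([0.47304374, 0.08772731, 0.15672762]), array([-0.12406671, -0.00017714,  0.0884759 ,  0.00023092]))
[0.46514476 0.14560181 0.12874017]
[array([59.2,  2. , -1.5]), 'jawyaw', np.float64(7.72)]
```

```bash
python3 -m crank '[0,30,2,-1,0, 0,50,2,-1,0, 0,58,2,-1,0, 0,58,2,-1,0, 0.4,58,2,-1,0, 0.8,58,2,-1,0, 1,58,2,-1,0, 1,58,2,-1,0, 1,58,2,-1,0, 1,58,2,-1,0, 1,58,2,-1,0]' 40; python3 snap.py 11 wrist scene
```

```text
clock: 13.0
tcp_pos: [0.4644, 0.1457, 0.1386]
tool_rot: [-0.106, 1.568, 0.106]
force: [-0.4, -0.4, 0.4]
gripper_width: -0.0002
13.1 [0.46443252 0.14572148 0.13857216] [ 0.27488512 -0.11922073 -0.09690847]
```

View pics/wrist11.png

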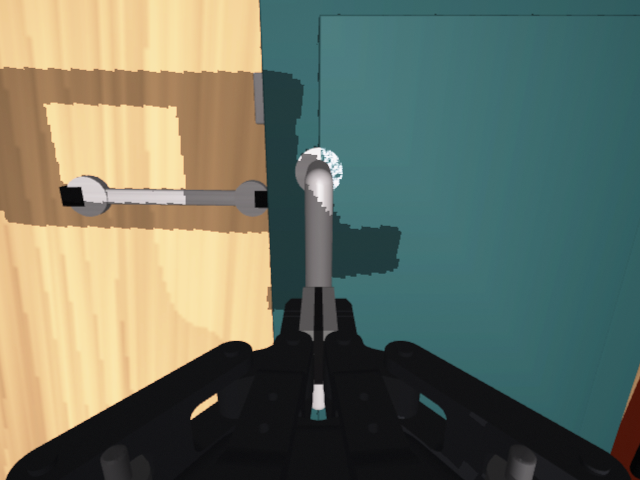

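Run:
```python
import cv2
a=cv2.imread("pics/scene11.png");b=cv2.imread("pics/wrist11.png")
cv2.imwrite("pics/c13.png",cv2.resize(a[130:320,270:430],None,fx=4,fy=4,interpolation=cv2.INTER_CUBIC)[:600])
cv2.imwrite("pics/c14.png",cv2.resize(b[270:430,240:400],None,fx=4,fy=4,interpolation=cv2.INTER_CUBIC)[:600])
from plant import r; print(r.state()["gripper_width"],r.state()["joint_torque"].round(2))
```

```text
0.0002611280385310286 [  0.   -34.45 -36.8   -0.     0.     0.  ]
```

View pics/c13.png

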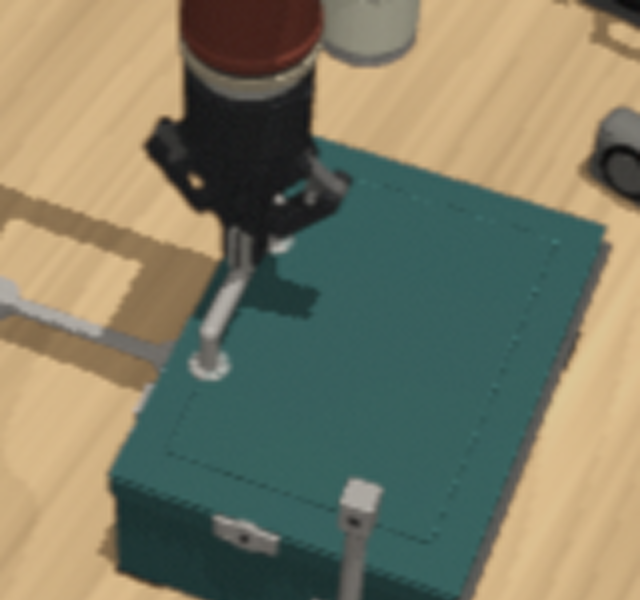

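View pics/c14.png

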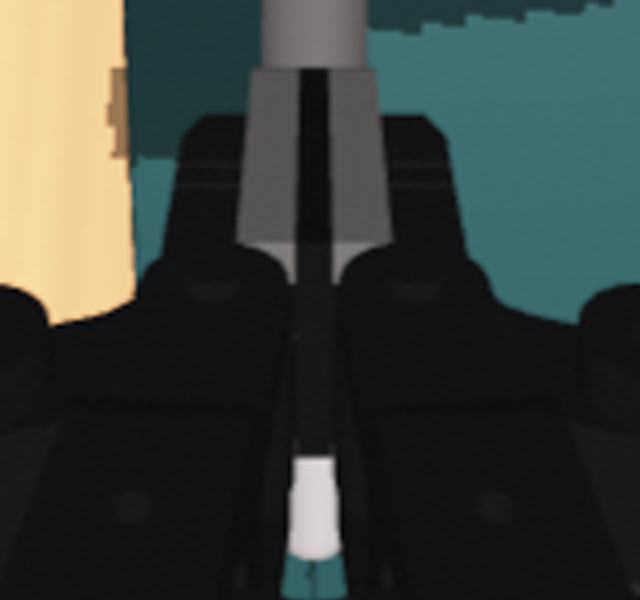

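Run:
```python
from h import *
for n in ("11","6"):
  S=L("scene"+n)
  W=L("wrist"+n); t=S["s"]["tcp_pos"]
  for d in (0,.01,.02,.03): print(n,d,proj(S,t+[0,0,d]),proj(W,t+[0,0,d]))
S=L("scene11");print("bar mid at .153",proj(S,[.465,.1455,.153]),proj(S,[.4727,.0877,.153]))
```

```text
11 0 [330.59898629 198.88428107] [317.46665995 287.76918828]
11 0.01 [330.66170209 196.36857053] [317.43905683 297.06975946]
11 0.02 [330.72522859 193.82034033] [317.40816684 307.47780368]
11 0.03 [330.78958161 191.23895579] [317.37336574 319.20365359]
6 0 [361.45105854 245.32504832] [320.05094619 285.94783407]
6 0.01 [361.76445027 242.66083416] [320.17508091 295.15297737]
6 0.02 [362.08271558 239.95518851] [320.3140649  305.45925901]
6 0.03 [362.40596906 237.20713735] [320.47073208 317.07682895]
bar mid at .153 [330.8437134  195.39390772] [321.82300901 212.63236265]
```

```bash
python3 -m crank '[1,1,0,0,0, 1,2,0,0,0, 1,3,0,0,0, 1,4,0,0,0, 1,4,0,0,0]'; python3 -m crank '[1,0,0,0,0, 1,-4,0,0,0, 1,-9,0,0,0, 1,-9,0,0,0, 1,-9,0,0,0]'; python3 snap.py 12 wrist scene
```

```text
clock: 13.6
tcp_pos: [0.4648, 0.1458, 0.1379]
tool_rot: [-0.107, 1.568, 0.106]
force: [-11.2, -1.9, 23.1]
gripper_width: -0.0001
clock: 14.1
tcp_pos: [0.4644, 0.1457, 0.1433]
tool_rot: [-0.106, 1.568, 0.106]
force: [0.2, -0.1, 0.3]
gripper_width: 0.0002
14.2 [0.46416357 0.14567576 0.14308762] [-0.51832245 -0.52797812  0.68512817]
```

View pics/wrist12.png

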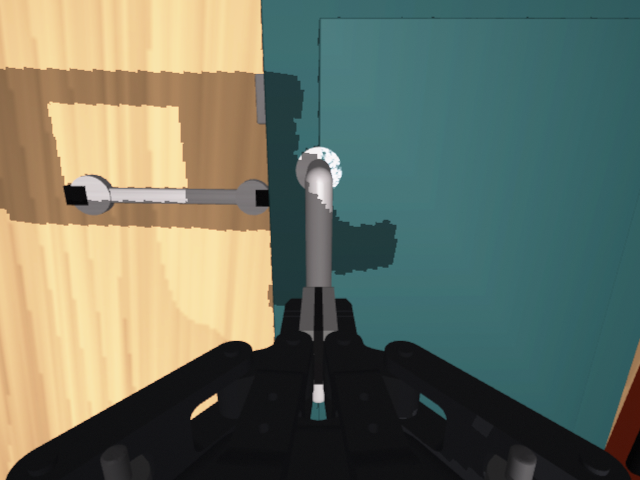

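Pressing down with shut fingers met the bar at TCP z ≈ 0.138. The bar's top is at about 0.159, so the real fingertips sit about 21 mm above the reported TCP. The wrist image agrees: the fingertips sit above the bar at row 287. I'll open and go 27 mm deeper.

```bash
python3 -m crank '[0.5,0,0,0,0, 0,0,0,0,0, 0,0,0,0,0, 0,0,0,0,0, 0,0,0,0,0, 0,10,0,0,0, 0,20,0,0,0, 0,27,0,0,0, 0,27,0,0,0]'; python3 -m crank '[0.4,0,0,0,0, 0.7,0,0,0,0, 0.9,0,0,0,0, 1,0,0,0,0, 1,0,0,0,0, 1,0,0,0,0, 1,0,0,0,0]' 40; python3 snap.py 13 wrist scene
```

```text
clock: 15.1
tcp_pos: [0.463, 0.1455, 0.1146]
tool_rot: [-0.106, 1.572, 0.106]
force: [-0.4, -0.1, 0.6]
gripper_width: 0.085
clock: 15.8
tcp_pos: [0.4645, 0.1457, 0.1169]
tool_rot: [-0.106, 1.568, 0.106]
force: [-2.2, -0.5, 3.7]
gripper_width: 0.0103
15.9 [0.46454818 0.1457545  0.11696959] [-3.19754874 -0.52309696  3.78683445]
```

View pics/wrist13.png

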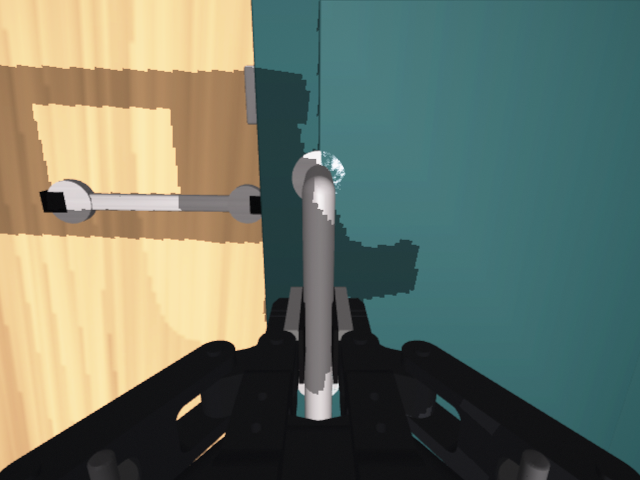

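```bash
python3 -c "
import numpy as np
R=np.hypot(195,53);p=np.arctan2(53,195)
for a,b in ((0,30),(30,60)):
  print([(t,round(-R*(np.sin(p+np.radians(t))-np.sin(p+np.radians(a))),1),round(R*(np.cos(p+np.radians(a))-np.cos(p+np.radians(t))),1)) for t in range(a+3,b+1,3)])"
```

```text
[(3, np.float64(-10.1), np.float64(3.0)), (6, np.float64(-20.1), np.float64(6.6)), (9, np.float64(-29.9), np.float64(10.7)), (12, np.float64(-39.4), np.float64(15.3)), (15, np.float64(-48.7), np.float64(20.4)), (18, np.float64(-57.7), np.float64(25.9)), (21, np.float64(-66.4), np.float64(31.9)), (24, np.float64(-74.7), np.float64(38.4)), (27, np.float64(-82.8), np.float64(45.3)), (30, np.float64(-90.4), np.float64(52.6))]
[(33, np.float64(-7.3), np.float64(7.7)), (36, np.float64(-14.1), np.float64(15.8)), (39, np.float64(-20.5), np.float64(24.2)), (42, np.float64(-26.5), np.float64(32.9)), (45, np.float64(-32.0), np.float64(42.0)), (48, np.float64(-37.0), np.float64(51.3)), (51, np.float64(-41.5), np.float64(60.8)), (54, np.float64(-45.5), np.float64(70.6)), (57, np.float64(-49.0), np.float64(80.6)), (60, np.float64(-52.0), np.float64(90.8))]
```

```bash
python3 -m crank '[1,-5,0,1.4,0, 1,-10,0,3,0, 1,-15,0,4.8,0, 1,-20,0,6.6,0, 1,-30,0,10.7,0, 1,-39.4,0,15.3,0, 1,-39.4,0,15.3,0, 1,-39.4,0,15.3,0]' 50;python3 snap.py 14 scene wrist
```

```text
clock: 16.7
tcp_pos: [0.4793, 0.1477, 0.1569]
tool_rot: [-0.107, 1.569, 0.106]
force: [-4.9, -1.0, -0.7]
gripper_width: 0.0099
16.8 [0.4790971  0.14771187 0.15639929] [-4.41123931 -1.40392428 -0.4758899 ]
```

View pics/scene14.png

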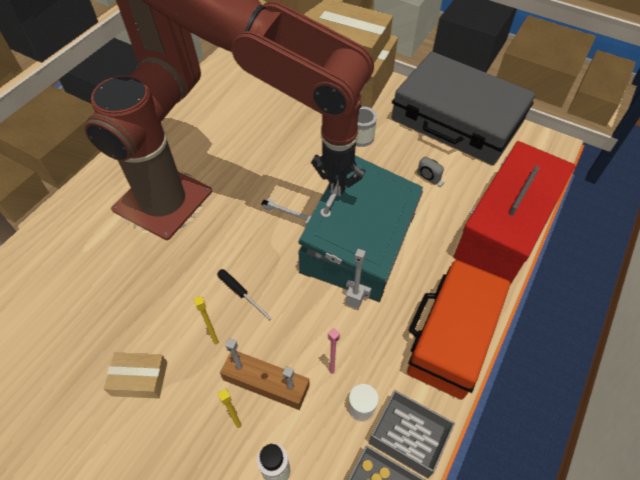

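The lid is rising with the bar held, and the rod stands clear at (357,290). I'll carry on to about 45°.

```bash
python3 -m crank '[1,-9.3,0,5.1,0, 1,-18.3,0,10.6,0, 1,-27,0,16.6,0, 1,-35.3,0,23.1,0, 1,-43.4,0,30,0, 1,-51,0,37.3,0, 1,-58.3,0,45,0, 1,-65.1,0,53.1,0, 1,-71.5,0,61.5,0, 1,-77.5,0,70.2,0, 1,-83,0,79.3,0, 1,-83,0,79.3,0, 1,-83,0,79.3,0]';python3 snap.py 15 scene wrist
```

```text
clock: 18.1
tcp_pos: [0.5598, 0.1586, 0.2438]
tool_rot: [-0.106, 1.564, 0.106]
force: [-7.9, -2.1, 11.2]
gripper_width: 0.01
18.2 [0.55962814 0.15855532 0.24364475] [-9.06889531 -2.59595547 10.98929632]
```

View pics/scene15.png

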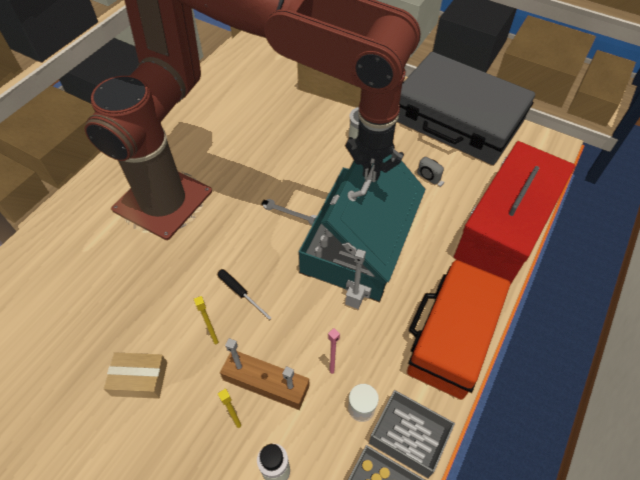

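View pics/wrist15.png

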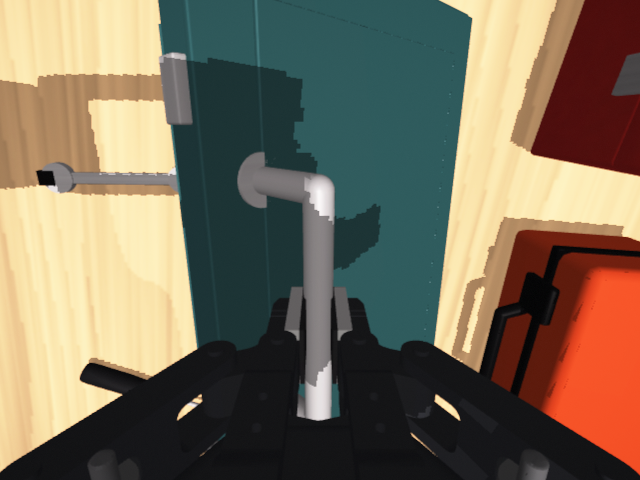

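```bash
python3 -m crank '[1,-4.8,0,9.2,0, 1,-8.5,0,18.8,0, 1,-12,0,28.5,0, 1,-15,0,38.2,0, 1,-18,0,47.5,0, 1,-18,0,47.5,0, 1,-18,0,47.5,0, 1,-18,0,47.5,0]';python3 snap.py 16 scene wrist top
python3 - <<'E'
from plant import r; import numpy as np
s=r.state(); h=np.array([.6581,.172]); x=(s["tcp_pos"][:2]-h)@[.9909,.1346]; z=s["tcp_pos"][2]+.036-.1
print(np.degrees(np.arctan2(z,-x))-15.2,np.hypot(x,z),s["force"])
E
```

```text
clock: 19.0
tcp_pos: [0.6074, 0.165, 0.2619]
tool_rot: [-0.106, 1.562, 0.106]
force: [-4.7, -1.0, 9.2]
gripper_width: 0.0103
19.15 [0.60732412 0.16494908 0.26182271] [-5.25268975 -0.95185207  8.47542573]
60.272191865913854 0.20435681423005567 [-5.25268975 -0.95185207  8.47542573]
```

View pics/scene16.png

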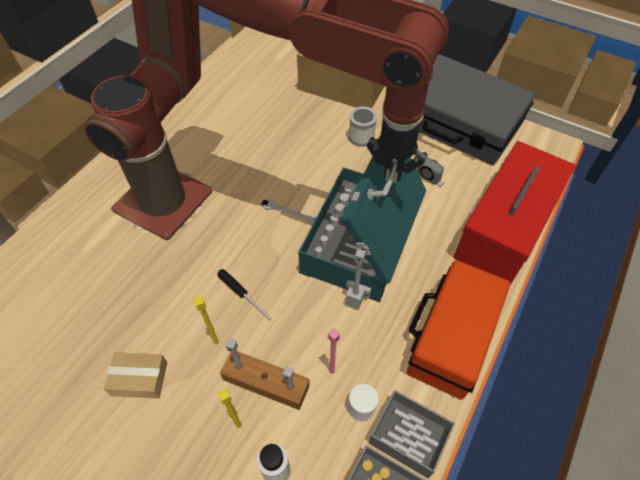

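View pics/wrist16.png

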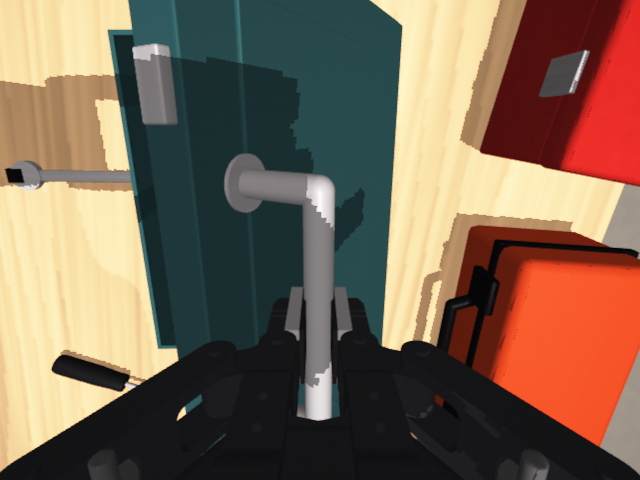

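View pics/top16.png

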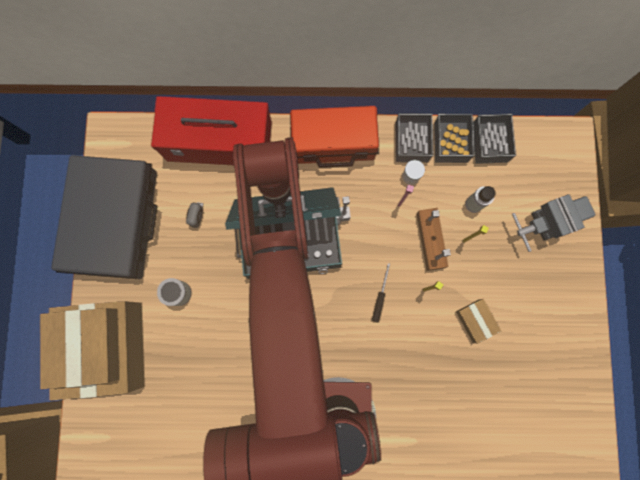

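Run:
```python
import cv2
from h import *
S,T=L("scene16"),L("top16")
a=S["frame"][150:310,290:440]; b=T["frame"][180:260,220:370]
cv2.imwrite("pics/c15.png",cv2.resize(a,None,fx=5,fy=3.75*5/3.75,interpolation=cv2.INTER_CUBIC)[:600])
cv2.imwrite("pics/c16.png",cv2.resize(b,None,fx=5,fy=5,interpolation=cv2.INTER_CUBIC))
c,s_=np.cos(.135),np.sin(.135); O=np.array([.5491,.1572,0])
def W(x,y,z): return O+[c*x-s_*y,s_*x+c*y,z]
for th in (54,60,66):
  t=np.radians(th)
  def lid(f,y,u): return W(.11-f*np.cos(t)+u*np.sin(t),y,.1+f*np.sin(t)+u*np.cos(t))
  print(th,[(proj(S,p).round(1),proj(T,p).round(1)) for p in (lid(.22,-.152,.018),lid(.22,.152,.018),lid(.22,-.152,0),lid(.13,-.16,.009))])
print(proj(S,W(.11,-.152,.1)),proj(T,W(.11,-.152,.1)))
```

```text
54 [(array([340.3, 218. ]), array([339.5, 215.8])), (array([386.6, 123.7]), array([226.1, 229.8])), (array([333.8, 218.9]), array([340.1, 221.9])), (array([357.3, 248.5]), array([339.4, 205.4]))]
60 [(array([349.7, 217.9]), array([338.7, 207.5])), (array([395.3, 122.6]), array([224.5, 221.6])), (array([342.5, 218.2]), array([339.3, 213.9])), (array([362.6, 248.6]), array([338.9, 200.7]))]
66 [(array([359.7, 218.6]), array([337.7, 198.9])), (array([404.4, 122.2]), array([223.1, 213. ])), (array([351.9, 218.2]), array([338.5, 205.6])), (array([368.3, 249.1]), array([338.4, 196. ]))]
[383.37219743 281.14338465] [332.78139248 191.88047892]
```

View pics/c15.png

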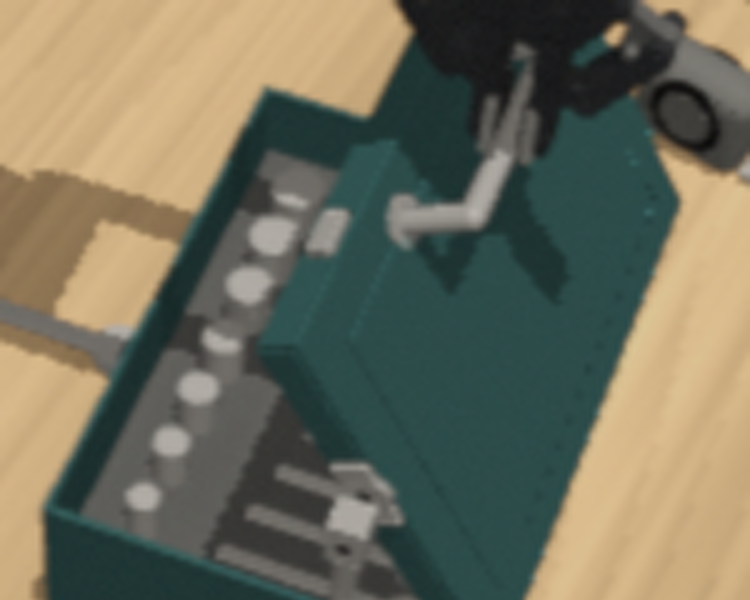

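View pics/c16.png

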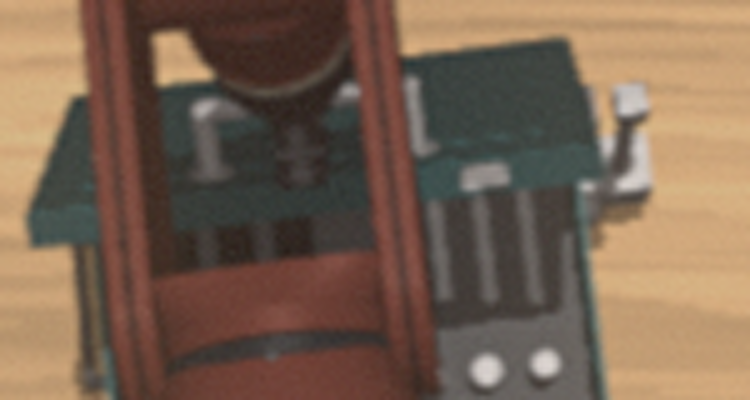

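```bash
python3 -m crank '[1,0,0,0,0, 1,0,0,0,0, 1,0,0,0,0, 1,0,0,0,0, 1,0,0,0,0]'; python3 snap.py 17 scene top
python3 - <<'E'
from h import *
S,T,A,B=L("scene17"),L("top17"),L("scene16"),L("top16")
print(proj(S,[.6256,-.0121,.231]),proj(T,[.6256,-.0121,.231]), tri([(S,(359.6,252.8)),(T,(345.6,199.3))]))
print(cv2.absdiff(S["frame"],A["frame"]).max(axis=2).__gt__(60).sum(),cv2.absdiff(T["frame"],B["frame"]).max(axis=2).__gt__(60).sum())
T0=L("top0")["frame"].astype(int); d=(abs(T["frame"].astype(int)-T0).max(2)>50).astype('uint8')*255
cv2.imwrite("pics/diff.png",d)
E
```

```text
clock: 19.65
tcp_pos: [0.6073, 0.1649, 0.2618]
tool_rot: [-0.106, 1.562, 0.106]
force: [-4.5, -2.5, 9.4]
gripper_width: 0.0097
19.75 [0.60731136 0.16494598 0.26182212] [-4.13798368 -1.07639384  9.10852432]
[360.26352856 251.57901238] [345.45131831 198.72886897] (array([ 0.6248389 , -0.01283808,  0.2266308 ]), array([ 0.05844017, -0.0113248 ,  0.04610633,  0.06317631]))
0 0
```

View pics/diff.png

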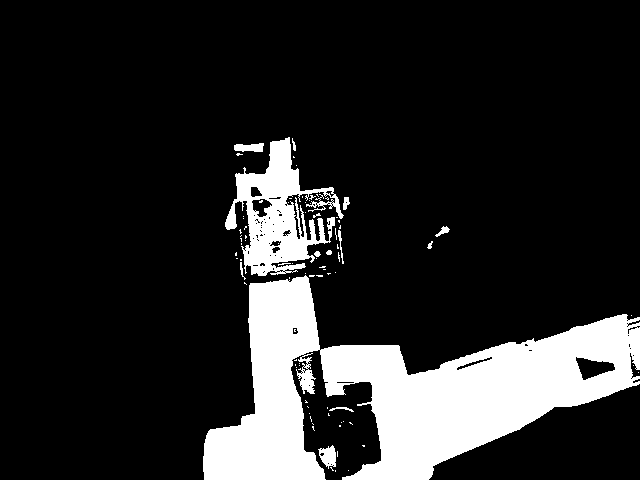

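The picture is still, the rod head sits over the socket axis, and only the long rod, the lid and the arm differ from the first picture. I'll hand it in.

```bash
python3 -c "
from plant import r
print(r.finish_job()); print(r.state()['clock'],r.state()['force'],r.state()['gripper_width'])"
```

```text
the job is handed in; nothing more can be done
None
the job is handed in; nothing more can be done
```

The long rod is standing in the chest's socket, let go. I handed the job in at about 19.8 s with the gripper holding the lid's handle at about 60°.

**Rod:** I took it from the rack's middle bore and lowered it until the force rose at the height expected for the socket floor. After release, its head was within about 1 mm of the socket axis. The head's height came out at 0.227 m against 0.231 m expected, a gap about the size of my other image height errors, so I trusted the floor contact for depth.

**Lid:** The arm geometry gives 60.3°, the scene image about 60° and the top image 58–59°. Two picture pairs about 0.6 s apart showed no change. The gripper reads 10 mm on the 12 mm bar, the usual 1.5–2 mm low, and a steady outside force of about 10 N acts on it. The rod looks clear of the lid, but I didn't measure that gap.

**Other things on the bench:** Comparing the top views from start and end, only the arm, the lid and the long rod changed. The arm partly hides the chest area.

**What went wrong:** My first grip on the handle closed on nothing, just above the bar. The fingertips sit about 21 mm higher than the reported tool position, against the description. I found this by pressing gently on the bar (about 26 N), then went 27 mm lower and gripped it. For the same reason, the rod had been held nearer the top of its head than planned, which did no harm.

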